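# Present a notched glass plate to the label reader

## Robot

A 6-joint arm with a two-finger parallel gripper is mounted at the origin on the work surface. World frame = base frame: x ahead of the robot, y to its left, z up, the work surface at z = 0. Lengths are in mm, angles in rad, forces in N, time in s.
With the tool pointing down it reaches from about 275 to 825 mm from the base axis. Payload 5.2 kg.
Tool frame: the origin (TCP) lies at the very end of the fingers, on their centre line; the grasp point (between the pads) lies 19 mm behind it; z points along the fingers, y is the line along which they close (so a half turn about z gives the same grasp; the last joint's range is limited). The gripper opens to 93 mm and grips with 3 to 60 N. Pads are 15 mm wide; open, the fingers measure 128 mm over their backs; the gripper's body (75 mm by 188 mm) begins 65 mm behind the grasp point.
Start: joints at [-1.391, 0.259, 1.535, -0, 1.348, -0.203], TCP at [205.456, -510.189, 218.653] pointing down, gripper open.
Joint ranges: [-3.14, 3.14], [-0.91, 2.08], [0.19, 2.58], [-1.22, 4.36], [0.22, 2.71], [-3.12, 3.12]. Speed limits (rad/s): [2.57, 2.57, 3.14, 3.14, 3.14, 3.14].

## Interface

Orientations are given as a rotation vector (axis times angle).
In Python, from rig import manip gives the robot as it stands. The module is installed in compiled form; this text tells all that it offers.
- The arm moves only by the tool step_arm, never from a script. Its arguments are lists of equal length, an entry for each row: "offset": the shift along the tool's x, y, z as a fraction of full scale, a list of three; "rot": the turn, a rotation vector about the tool's x, y, z as a fraction of full scale, a list of three; "gripper": the opening, from 0 (shut) to 1 (fully open). In form: {"offset": [[dx, dy, dz], ...], "rot": [[ax, ay, az], ...], "gripper": [gripper, ...]}. A call has exactly 5 rows; each row shifts and turns the commanded pose from where the row before left it, along the tool's axes as they then stand; what a row does not reach is not made up. Full scale, the value 1, is 0.075 m for a shift and 0.5 rad for a turn. A row lasts 1/10 s, in which the tool goes at most 50 mm and 8.59 degrees, less where a joint would pass 70% of its speed; a pose out of reach is approached as far as the arm can. A call with a number of a shift or a turn outside -1 to 1 is refused whole. A call with a gripper value outside its range is refused whole. The fingers move at their own pace and stop on an object; "force" is the grip in N (left out, the last holds). Time passes only in rows, so rows that do not move let the fingers close, or fill a call up. It gives the time, the measured TCP pose, the force, the opening and the grip force at its end, in the units of the state.
- manip.read_state(): the state, without advancing time (a new reading comes with each control period).
- manip.camera(name): name is "scene" or "top" or "wrist"; returns a dict with "img" (384x512x3 uint8, red, green, blue), "fx", "fy", "cx", "cy" (pixels), "k1" (the pictures are not rectified: a ray, as slopes to the right and down, at radius r is drawn at 1 + k1 r^2 times it, then the intrinsics apply), "cam_to_world" (4x4, takes a point from camera to world coordinates). Camera axes: x right, y down, z forward; pixel columns grow to the right and rows downward; lengths in mm; the calibration is good to about 2 mm. A picture is of the moment at which its call begins. There is no depth.
- manip.sign_off(): hands the job in; it is judged then, once.
The state is a dict: "time_s": time; "joint_positions": joint angles; "qvel": joint speeds; "joint_torque": joint torques, N m; "tool_pos": TCP position; "tool_rot": TCP orientation; "force": force on the tool from outside, world axes, zero at the start; "torque": the same for the moment, N m; "opening": finger opening in mm; "grasp_force": force on a finger pad.
Only numpy, scipy, OpenCV 4.12 (cv2) and the standard library are available. Lean on these libraries where they do the work, as an engineer would, in place of code of your own. Each camera call takes 0.05 s, during which the arm holds its last target. There are 200 camera calls.

## Task

Switch the label reader on by turning the knob on its control box until the pointer faces the raised mark, and let go of it. Then take the glass plate with the notched corner (the notch marks its frosted, labelled end) out of the rack and hold it up to the reader: label side up and facing the lens squarely, the long edges level with the notched one uppermost, the middle of the label 150 mm straight in front of the lens. Finish while still holding it there, still; knock the plate against nothing on the way, keep off the reader, and leave the other plates and everything else on the bench alone.

Things in the scene. Friction and masses are not known exactly. Their poses are not given: they have to be found in the camera images.
- mode_knob (a joint): the pointer knob's angle in rad: 0 when its pointer faces the raised mark, positive when the pointer is turned anticlockwise (seen from above) away from the mark; it can turn from -0.8 to 2.2, stays where it is left (0.03 N m of friction) and starts somewhere between 0.6 and 1.4.
- knob_grip (a point): on the knob's vertical axis at grip height, 72 mm above the bench. Black knob: a disc 54 mm across, its top 48 mm above the bench, and on it an upright bar 44 mm long, 14 mm wide, its top 82 mm above the bench. x axis: along the bar to the pointer end (a short bright nose at the bar's foot and a bright line on its top, on that half only); z up.
- control_box: fixed white box 120 x 100 x 40 mm under the knob, origin under its centre; its raised black mark (16 x 5 x 4 mm) lies on its top, on its +x side of the knob, so that the knob's x axis equals the box's x axis when the knob reads 0.
- rack: fixed grey rack 116 x 132 mm, 24 mm high, origin under its centre; three slots along its x axis at y -52, 0 and +52 mm, each 8.5 mm wide, 106 mm long, floor 6 mm above the bench, walls 4 mm thick. Each slot holds a plate upright on a long edge, its top 66 mm above the bench, 42 mm of it above the rack; neighbouring plates stand 46 mm apart, face to face.
- plate: notched glass plate, 100 long, 60 high, 6 mm thick, 90 g, in any slot. Origin: middle of the lower long edge; x along it to the frosted end (30 mm), y out of the labelled face, z up to the notched edge. A 10 x 10 mm notch is cut from the +x +z corner: the frosted end's top corner. White label on the frosted end's +y face only: seen facing it, notch at the top, the frosted end is at the left.
- label_center (a point): middle of the label (26 x 40 mm), on the plate's labelled face, 35 mm from the plate's middle towards the frosted end and 26 mm above its lower edge; axes as the plate's.
- clear_plate_a: bystander in the rack: clear glass plate of the same size, without notch, frosting or label; origin at the middle of its lower edge.
- clear_plate_b: another clear plate just like it.
- reader: fixed label reader: white base 130 x 160 x 30 mm, column 420 mm tall, a white slanted head on its robot side; origin on the bench in front of the base, 145 mm from the column's axis; its x axis points level from there to the column.
- reader_head: the reader's head, 60 x 70 x 126 mm with the round black lens (48 mm across) at its lower end. Origin in the middle of the lens face, 296 mm above the bench; z along the line of sight, out of the lens, 40 degrees below level and roughly towards the robot; y level.
- read_point (a point): point on the line of sight, 150 mm in front of the lens face, 200 mm above the bench: where the middle of the label belongs. There a plate that faces the lens is leaned back so that its label looks 40 degrees above level.
- amber_bottle: bystander: small amber glass bottle, 34 mm across, 75 mm tall; origin under its centre.
- jar: bystander: white plastic jar, 52 mm across, 70 mm tall; origin under its centre.
- slide_carton: bystander: white carton 90 x 75 x 40 mm; origin under its centre.
- dish: bystander: closed pale dish, 64 mm across, 14 mm high; origin under its centre.
- handset: bystander: flat white handset 120 x 50 x 18 mm; origin under its centre.
- tip_box: bystander: pale plastic box 120 x 85 x 50 mm; origin under its centre.
Mind the look-alikes: they are no part of the job. What is shaped like the control_box but orange or yellow is not meant.

How it is judged:
By the outcome, as a careful person would: the job done as asked, in the order asked, and still so for the second after the job is handed in, while the arm keeps its last pose, push and grip.
It also fails if it takes over 54 s, if anything falls off the work surface, if the arm or the gripper's body presses on something with over 40 N, if the wrist force passes 120 N, or if a joint passes its speed limit or range.

## Working session

There is one attempt and no reset: what is moved stays moved. The work goes in short steps, Python scripts to look and compute and a tool call to move; the robot and the scene stay as the last step left them, time stands still between calls to the robot, and variables do not carry over. Pictures are saved under pics/ and viewed, at most 10 in all, crops included, and the job is handed in when it is done.

Besides the shell and the picture viewer there is one more tool, called as name(argument=value, ...) on one line, values as JSON. step_arm: Moves the arm, as the interface text tells. Its arguments: {"type":"object","properties":{"offset":{"type":"array"},"rot":{"type":"array"},"gripper":{"type":"array"},"force":{"type":"number"}},"required":["offset","rot","gripper"]}

```bash
mkdir -p pics; python3 - <<'E'
from rig import manip
import cv2, pickle
d={n:manip.camera(n) for n in("scene","top")}
pickle.dump(d,open('c0.pkl','wb'))
for n in d:
    cv2.imwrite(f'pics/{n}0.png',cv2.resize(d[n]['img'][:,:,::-1],None,fx=1.5,fy=1.5))
    print(n,d[n]['fx'],d[n]['k1'],d[n]['cam_to_world'])
s=manip.read_state();print(s)
E
```

```text
scene 412.1649969675229 0.0007360072658506171 [[-8.85804601e-01  3.63866588e-01 -2.88012699e-01  9.79847913e+02]
 [ 4.63808972e-01  7.14529559e-01 -5.23764019e-01  7.20108044e+02]
 [ 1.52133600e-02 -5.97535451e-01 -8.01698159e-01  1.43114696e+03]
 [ 0.00000000e+00  0.00000000e+00  0.00000000e+00  1.00000000e+00]]
top 448.42191138350165 -0.01936885111261844 [[ 6.57598551e-03 -9.74893712e-01  2.22573600e-01  2.03344241e+02]
 [-9.99976924e-01 -6.79058488e-03 -1.98876829e-04 -7.49709770e+01]
 [ 1.70528869e-03 -2.22567156e-01 -9.74915870e-01  1.59452576e+03]
 [ 0.00000000e+00  0.00000000e+00  0.00000000e+00  1.00000000e+00]]
{'time_s': 0.1, 'joint_positions': array([-1.39078023e+00,  2.59270770e-01,  1.53595069e+00, -2.29578097e-05,
        1.34801658e+00, -2.02810762e-01]), 'qvel': array([-0.00221935, -0.00108584, -0.0019413 ,  0.00123654,  0.00163779,
        0.00127613]), 'joint_torque': array([ 2.07749661e-03, -4.38211441e+01, -2.84643924e+01,  7.20006251e-02,
        3.63451196e-02, -5.37687595e-05]), 'tool_pos': array([ 205.36831668, -509.69163544,  217.90971288]), 'tool_rot': array([-3.08259859e+00, -5.97372415e-01,  5.70242436e-06]), 'force': array([-0.1632387 , -1.02441493, -0.56026795]), 'torque': array([-0.02796996,  0.06032781,  0.01371803]), 'grasp_force': 0.0, 'opening': 92.93573507606382}
```

View pics/scene0.png

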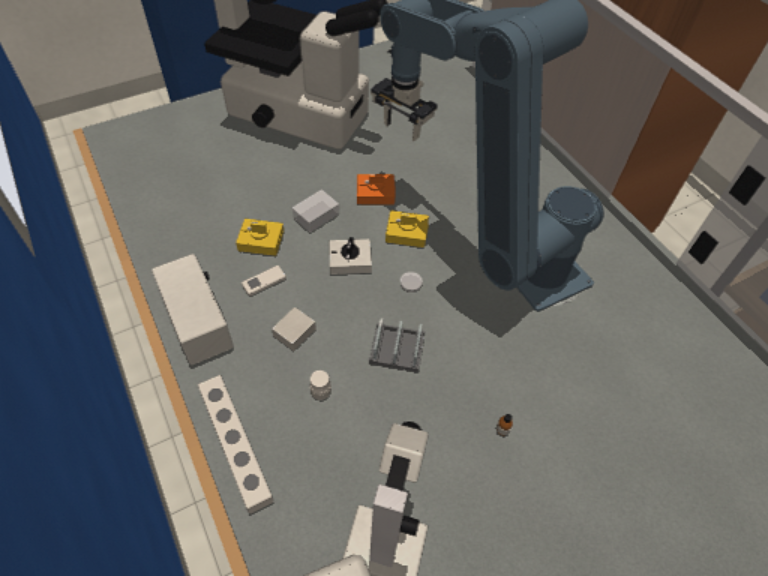

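View pics/top0.png

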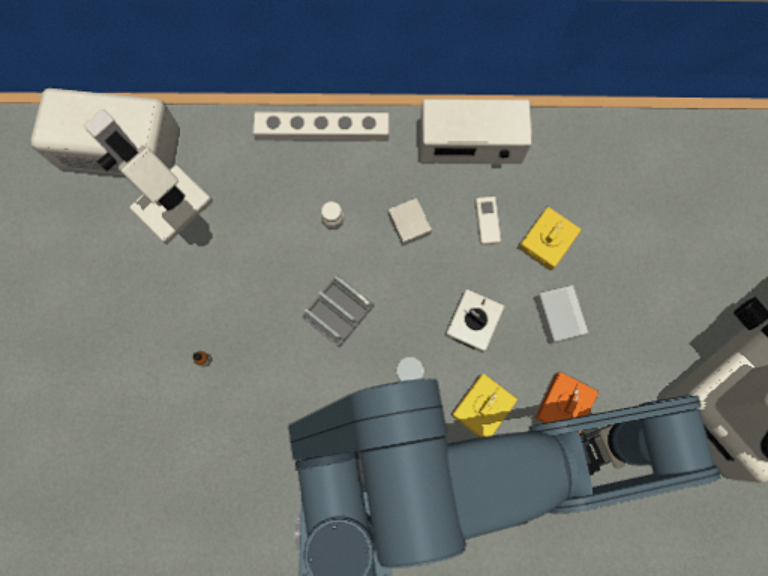

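The scene and top views show:
- White control box with black knob: top (475,319), scene (350,253).
- Look-alike boxes, which are yellow or orange and so not meant: top (550,237), (485,405) and (567,398).
- Rack: top (339,310), scene (397,345).
- Reader: top (160,190), scene (395,480).

Next is one enlarged mosaic.

```bash
cat > h.py <<'E'
import numpy as np, cv2, pickle
from scipy.spatial.transform import Rotation as R
def ray(c,uv):
    x=(uv[0]-c['cx'])/c['fx'];y=(uv[1]-c['cy'])/c['fy'];a,b=x,y
    for _ in range(8):
        s=1+c['k1']*(a*a+b*b);a,b=x/s,y/s
    T=np.array(c['cam_to_world']);d=T[:3,:3]@[a,b,1];return T[:3,3],d/np.linalg.norm(d)
def onz(c,uv,z):
    o,d=ray(c,uv);return o+d*(z-o[2])/d[2]
def tri(ls):  # [(cam,uv),...]
    A=np.zeros((3,3));b=np.zeros(3)
    rs=[ray(c,uv) for c,uv in ls]
    for o,d in rs:
        M=np.eye(3)-np.outer(d,d);A+=M;b+=M@o
    p=np.linalg.solve(A,b);return p,[round(float(np.linalg.norm((np.eye(3)-np.outer(d,d))@(p-o))),1) for o,d in rs]
def proj(c,p):
    T=np.linalg.inv(c['cam_to_world']);q=T[:3,:3]@p+T[:3,3];a,b=q[:2]/q[2];s=1+c['k1']*(a*a+b*b)
    return np.array([c['fx']*a*s+c['cx'],c['fy']*b*s+c['cy']])
E
python3 - <<'E'
from h import *
d=pickle.load(open('c0.pkl','rb'))
def crop(n,x,y,w,h,f):
    return cv2.resize(d[n]['img'][y:y+h,x:x+w,::-1],None,fx=f,fy=f,interpolation=cv2.INTER_CUBIC)
a=np.hstack([crop('top',50,60,100,100,4),crop('scene',220,270,100,100,4)])
b=np.hstack([crop('top',195,180,50,50,4),crop('scene',240,205,50,50,4),crop('top',290,185,50,50,4),crop('scene',210,150,50,50,4)])
cv2.imwrite('pics/mos.png',np.vstack([a,b]))
t=d['top'];print('box',onz(t,(316,212),40),'rack',onz(t,(226,207),20))
E
```

```text
box [ 486.73863385 -294.01168249   40.        ] rack [506.33773471  24.51865545  20.        ]
```

View pics/mos.png

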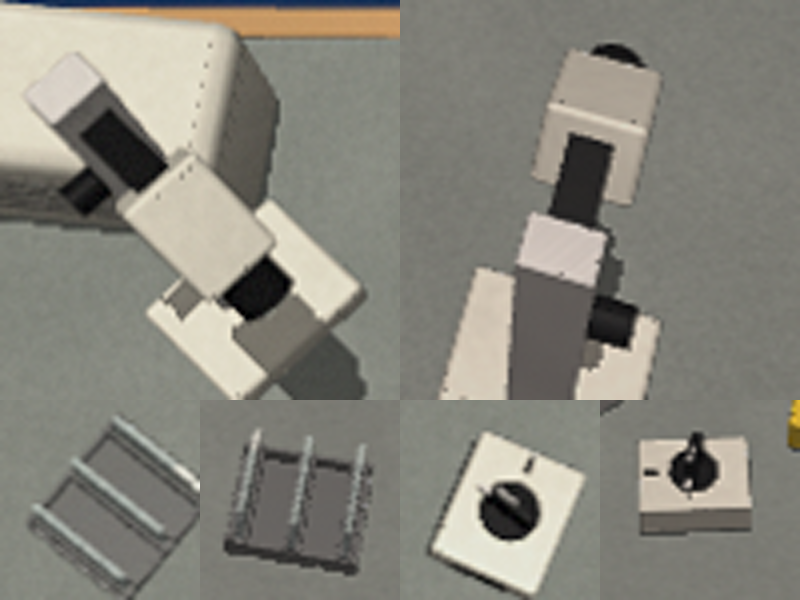

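Mosaic: the knob bar is at top crop (508,510), its bright nose at (485,490), and the black mark at (530,465), so the knob is about +1.3 rad off the mark. The rack's slots run at about 52° yaw. The notched plate can't be told apart at this scale, so I'll look with the wrist camera. First I move over the knob.

```bash
cat >> h.py <<'E'
def pose(yaw): # tool down, tool x at yaw
    x=np.array([np.cos(yaw),np.sin(yaw),0]);z=np.array([0,0,-1.]);return np.column_stack([x,np.cross(z,x),z])
def plan(p1,R1,n,p0=None,R0=None):
    from rig import manip
    if p0 is None:
        s=manip.read_state();p0=s['tool_pos'];R0=R.from_rotvec(s['tool_rot']).as_matrix()
    w=R.from_matrix(R0.T@R1).as_rotvec()/n; v=(np.array(p1)-p0)/n
    Rk=R0.copy()
    print('rot/row',np.round(w/.5,3),'mm/row',np.round(np.linalg.norm(v),1),'deg/row',np.round(np.degrees(np.linalg.norm(w)),2))
    for k in range(n):
        print(np.round(Rk.T@v/75,3).tolist());Rk=Rk@R.from_rotvec(w).as_matrix()
E
python3 - <<'E'
from h import *
from rig import manip
d=pickle.load(open('c0.pkl','rb'));t=d['top'];s=d['scene']
tp=lambda u,v,x,y:(x+u/4-.5+.5/4*1,y+v/4-.5+.125)
K=(tp(108,110,290,185),tp(93,70,210,150))
M=(tp(130,65,290,185),tp(53,72,210,150))
print('knob disc',onz(t,K[0],48),onz(s,K[1],48),'mark',tri([(t,M[0]),(s,M[1])]))
print('nose',onz(t,tp(84,90,290,185),52))
c=manip.camera('wrist');st=manip.read_state()
Rt=R.from_rotvec(st['tool_rot']).as_matrix();T=c['cam_to_world']
print('cam in tool',Rt.T@(T[:3,3]-st['tool_pos']),Rt.T@T[:3,:3],c['fx'])
plan([470,-300,220],pose(0.85),12)
E
```

```text
knob disc [ 484.85000478 -295.0656264    48.        ] [ 484.95098169 -295.48965679   48.        ] mark (array([ 524.77535462, -314.9716758 ,   46.0314707 ]), [1.1, 1.1])
nose [ 501.76803312 -273.89093722   52.        ]
cam in tool [ 8.36028596e+01 -4.80770797e-03 -1.66851326e+02] [[-4.10614893e-04 -9.54553974e-01 -2.98037819e-01]
 [ 9.99997304e-01  2.89146801e-04 -2.30380163e-03]
 [ 2.28527968e-03 -2.98037962e-01  9.54551282e-01]] 345.948585257868
rot/row [-0.    -0.    -0.078] mm/row 28.1 deg/row 2.23
[0.36, -0.106, -0.002]
[0.364, -0.092, -0.002]
[0.367, -0.078, -0.002]
[0.37, -0.064, -0.002]
[0.372, -0.049, -0.002]
[0.374, -0.035, -0.002]
[0.375, -0.02, -0.002]
[0.375, -0.006, -0.002]
[0.375, 0.009, -0.002]
[0.374, 0.024, -0.002]
[0.373, 0.038, -0.002]
[0.371, 0.053, -0.002]
```

step_arm(offset=[[0.36,-0.106,0],[0.364,-0.092,0],[0.367,-0.078,0],[0.37,-0.064,0],[0.372,-0.049,0]], rot=[[0,0,-0.078],[0,0,-0.078],[0,0,-0.078],[0,0,-0.078],[0,0,-0.078]], gripper=[0.6,0.6,0.6,0.6,0.6])

```text
time_s: 0.65
tool_pos: [316.4, -421.9, 218.4]
tool_rot: [-3.01, -0.897, 0.0]
force: [0.4, -1.2, -1.1]
opening: 58.3
grasp_force: 0.0
```

step_arm(offset=[[0.374,-0.035,0],[0.375,-0.02,0],[0.375,-0.006,0],[0.375,0.009,0],[0.374,0.024,0]], rot=[[0,0,-0.078],[0,0,-0.078],[0,0,-0.078],[0,0,-0.078],[0,0,-0.078]], gripper=[0.6,0.6,0.6,0.6,0.6])

```text
time_s: 1.15
tool_pos: [426.7, -334.4, 218.4]
tool_rot: [-2.908, -1.186, 0.0]
force: [-0.2, -0.7, 0.3]
opening: 55.6
grasp_force: 0.0
```

step_arm(offset=[[0.373,0.038,0],[0.371,0.053,0],[0,0,0],[0,0,0],[0,0,0]], rot=[[0,0,-0.078],[0,0,-0.078],[0,0,0],[0,0,0],[0,0,0]], gripper=[0.6,0.6,0.6,0.6,0.6])

```text
time_s: 1.65
tool_pos: [469.4, -300.9, 218.4]
tool_rot: [-2.862, -1.295, 0.001]
force: [-0.3, -0.0, 0.4]
opening: 56.0
grasp_force: 0.0
```

```bash
python3 - <<'E'
from h import *
from rig import manip
c=manip.camera('wrist');pickle.dump(c,open('w1.pkl','wb'))
s=manip.read_state();print(s['tool_pos'],s['tool_rot'],s['joint_positions'],s['opening'])
cv2.imwrite('pics/w1.png',cv2.resize(c['img'][:,:,::-1],None,fx=1.5,fy=1.5))
print(proj(c,np.array([485,-295.2,48]))*1.5)
E
```

```text
[ 469.29785347 -301.03454314  218.50675116] [-2.86228044e+00 -1.29444170e+00  7.77435036e-04] [-7.70149534e-01  2.72534871e-01  1.51657122e+00 -3.89251110e-04
  1.35287188e+00 -4.87015906e-02] 55.40678597547184
[393.61497446 246.59552858]
```

View pics/w1.png

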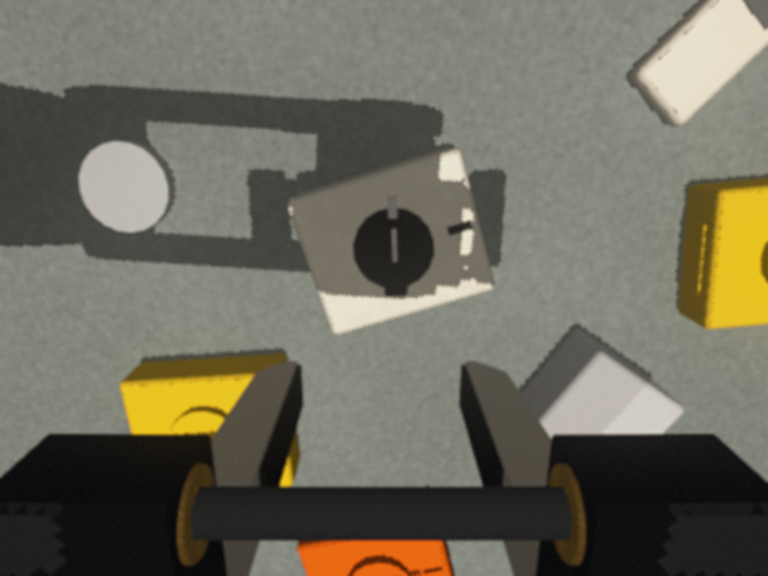

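Wrist view: knob disc centred at (394,247), bright nose at (392,207), bright line on the bar top from (394,228) to (395,262), black mark at (460,229).

```bash
python3 - <<'E'
from h import *
c=pickle.load(open('w1.pkl','rb'));f=lambda u,v:((u+.5)/1.5-.5,(v+.5)/1.5-.5)
a=onz(c,f(394,228),82);b=onz(c,f(395,262),82);n=onz(c,f(392,205),50);m=onz(c,f(460,229),44)
k=onz(c,f(394,247),48)
print('line',a,b,'nose',n,'mark',m,'disc',k)
an=lambda v:np.arctan2(v[1],v[0])
print('line ang',an(a-b),'nose',an(n-k),'mark',an(m-k))
d=pickle.load(open('c0.pkl','rb'));
# box outline angle via top view white mask
im=cv2.cvtColor(d['top']['img'],cv2.COLOR_RGB2HSV);mk=((im[...,2]>170)&(im[...,1]<60)).astype('uint8');z=np.zeros_like(mk);z[188:238,293:340]=mk[188:238,293:340]
cs=max(cv2.findContours(z,0,2)[0],key=cv2.contourArea);r=cv2.minAreaRect(cs);p=[onz(d['top'],q,40) for q in cv2.boxPoints(r)]
print('box c',np.mean(p,0),[(round(float(np.linalg.norm(p[i]-p[i-1])),1),round(float(an(p[i]-p[i-1])),3)) for i in range(4)])
E
```

```text
line [ 496.42251189 -280.98856785   82.        ] [ 483.46852974 -296.85848919   82.        ] nose [ 502.18734117 -273.46878608   50.        ] mark [ 525.25909524 -315.67910455   44.        ] disc [ 484.99912194 -295.33719686   48.        ]
line ang 0.8862190826982687 nose 0.9046603974838795 mark -0.4678497882950874
box c [ 484.52562431 -297.34975399   40.        ] [(97.5, 1.152), (118.3, -0.426), (98.9, -1.996), (117.6, 2.703)]
```

```bash
python3 - <<'E'
from h import *
plan([485,-295.3,130],pose(0.89),5);plan([485,-295.3,56],pose(0.89),5,np.array([485,-295.3,130]),pose(.89))
E
```

```text
rot/row [-0.     0.    -0.016] mm/row 18.0 deg/row 0.46
[0.039, 0.021, 0.236]
[0.039, 0.022, 0.236]
[0.039, 0.022, 0.236]
[0.039, 0.022, 0.236]
[0.038, 0.023, 0.236]
rot/row [0. 0. 0.] mm/row 14.8 deg/row 0.0
[0.0, 0.0, 0.197]
[0.0, 0.0, 0.197]
[0.0, 0.0, 0.197]
[0.0, 0.0, 0.197]
[0.0, 0.0, 0.197]
```

step_arm(offset=[[0.039,0.022,0.236],[0.039,0.022,0.236],[0.039,0.022,0.236],[0.039,0.022,0.236],[0.039,0.022,0.236]], rot=[[0,0,-0.016],[0,0,-0.016],[0,0,-0.016],[0,0,-0.016],[0,0,-0.016]], gripper=[0.45,0.45,0.45,0.45,0.45])

```text
time_s: 2.2
tool_pos: [485.1, -295.6, 129.6]
tool_rot: [2.836, 1.351, -0.0]
force: [1.0, -0.4, 0.2]
opening: 41.9
grasp_force: 0.0
```

step_arm(offset=[[0,0,0.197],[0,0,0.197],[0,0,0.197],[0,0,0.197],[0,0,0.197]], rot=[[0,0,0],[0,0,0],[0,0,0],[0,0,0],[0,0,0]], gripper=[0.45,0.45,0.45,0.45,0.45])

```text
time_s: 2.7
tool_pos: [485.1, -295.6, 55.8]
tool_rot: [2.836, 1.351, -0.0]
force: [-0.6, 0.3, -0.2]
opening: 41.9
grasp_force: 0.0
```

step_arm(offset=[[0,0,0],[0,0,0],[0,0,0],[0,0,0],[0,0,0]], rot=[[0,0,0],[0,0,0],[0,0,0],[0,0,0],[0,0,0]], gripper=[0.1,0.1,0.1,0.1,0.1], force=10)

```text
time_s: 3.2
tool_pos: [485.5, -294.7, 57.2]
tool_rot: [2.835, 1.353, -0.001]
force: [-2.9, 1.0, 5.3]
opening: 13.8
grasp_force: 10.0
```

step_arm(offset=[[0,0,0],[0,0,0],[0,0,0],[0,0,0],[0,0,0]], rot=[[0,0,0.18],[0,0,0.18],[0,0,0.18],[0,0,0.18],[0,0,0.18]], gripper=[0.1,0.1,0.1,0.1,0.1])

```text
time_s: 3.7
tool_pos: [486.3, -295.7, 57.2]
tool_rot: [3.064, 0.681, 0.001]
force: [-1.7, -2.0, 2.3]
opening: 14.0
grasp_force: 10.0
```

step_arm(offset=[[0,0,0],[0,0,0],[0,0,0],[0,0,0],[0,0,0]], rot=[[0,0,0.18],[0,0,0.18],[0,0,0.18],[0,0,0.18],[0,0,0.18]], gripper=[0.1,0.1,0.1,0.1,0.1])

```text
time_s: 4.2
tool_pos: [486.6, -296.8, 57.2]
tool_rot: [3.137, -0.02, 0.003]
force: [-0.5, -5.7, 0.8]
opening: 14.1
grasp_force: 10.0
```

step_arm(offset=[[0,0,0],[0,0,0],[0,0,0],[0,0,0],[0,0,0]], rot=[[0,0,0.18],[0,0,0.18],[0,0,0.18],[0,0,0.18],[0,0,0.17]], gripper=[0.1,0.1,0.1,0.1,0.1])

```text
time_s: 4.7
tool_pos: [486.3, -297.9, 57.3]
tool_rot: [3.055, -0.711, 0.005]
force: [-2.7, -8.9, -1.5]
opening: 14.0
grasp_force: 10.0
```

step_arm(offset=[[0,0,0],[0,0,0],[0,0,0],[0,0,0],[0,0,0]], rot=[[0,0,0],[0,0,0],[0,0,0],[0,0,0],[0,0,0]], gripper=[0.1,0.1,0.45,0.45,0.45])

```text
time_s: 5.2
tool_pos: [485.9, -294.3, 56.3]
tool_rot: [-3.061, 0.707, -0.0]
force: [0.4, 0.4, -0.3]
opening: 33.8
grasp_force: 0.0
```

step_arm(offset=[[0,0,-0.2],[0,0,-0.4],[0,0,-0.5],[0,0,-0.5],[0,0,-0.5]], rot=[[0,0,0],[0,0,0],[0,0,0],[0,0,0],[0,0,0]], gripper=[0.45,0.45,0.45,0.45,0.45])

```text
time_s: 5.7
tool_pos: [485.7, -293.9, 215.2]
tool_rot: [-3.061, 0.706, 0.0]
force: [-0.1, -1.2, -0.2]
opening: 41.5
grasp_force: 0.0
```

```bash
python3 - <<'E'
from h import *
from rig import manip
c=manip.camera('wrist');pickle.dump(c,open('w2.pkl','wb'))
s=manip.read_state();print(s['tool_pos'],s['tool_rot'])
u,v=proj(c,np.array([485,-295.2,60])).astype(int);print(u,v)
np.save('o.npy',[u-60,v-50])
cv2.imwrite('pics/w2.png',cv2.resize(c['img'][max(v-50,0):v+50,u-60:u+60,::-1],None,fx=5,fy=5,interpolation=cv2.INTER_CUBIC))
E
```

```text
[ 488.24835201 -296.14125392  222.24583212] [ 3.05627748 -0.70514702  0.01469727]
255 181
```

View pics/w2.png

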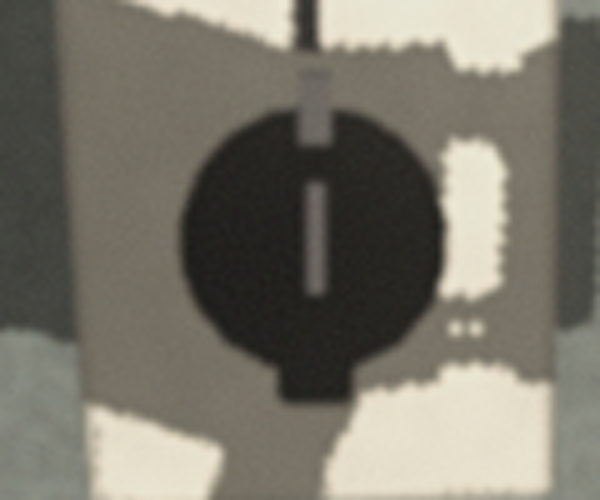

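The nose (316,107), bar line (317,182)–(316,295) and mark (307,25) are nearly in line, with the disc centre at (313,238). Now the numbers.

```bash
python3 - <<'E'
from h import *
c=pickle.load(open('w2.pkl','rb'));o=np.load('o.npy');f=lambda u,v:((u+.5)/5-.5+o[0],(v+.5)/5-.5+o[1])
a=onz(c,f(317,182),82);b=onz(c,f(316,295),82);n=onz(c,f(315.5,107),50);m=onz(c,f(307,25),44);k=onz(c,f(313,238),48)
an=lambda v:np.arctan2(v[1],v[0])
print(a,b,n,m,k);print(an(a-b),an(n-k),an(m-k))
# box long edges left/right at z=40
for e in [((55,15),(84,400)),((557,5),(552,370))]:
    p,q=[onz(c,f(*x),40) for x in e];print(an(p-q),p,q)
from rig import manip
s=manip.read_state();print(s['tool_pos'],s['tool_rot'],s['qvel'])
E
```

```text
[ 501.49925862 -305.20435532   82.        ] [ 482.89233889 -296.0056185    82.        ] [ 508.57371152 -308.63488534   50.        ] [ 522.74150482 -313.71809672   44.        ] [ 484.91282166 -296.65126282   48.        ]
-0.45913493839610103 -0.4688132843800277 -0.4238191572512806
-0.4193915605151003 [ 545.70185727 -270.00251976   40.        ] [ 472.68877455 -237.45015043   40.        ]
-0.4231116361501062 [ 504.37895117 -359.13943467   40.        ] [ 435.81872639 -328.26608449   40.        ]
[ 488.24835201 -296.14125392  222.24583212] [ 3.05627748 -0.70514702  0.01469727] [ 0.00082232  0.00281041  0.02480318  0.00059772 -0.14948279  0.00076254]
```

The knob reads about −0.035 rad, since the box edges give a yaw of −0.42. I'll go back down along the same path, nudge it +0.037, and let go.

step_arm(offset=[[0,0,0.4],[0,0,0.5],[0,0,0.5],[0,0,0.4],[0,0,0.3]], rot=[[0,0,0],[0,0,0],[0,0,0],[0,0,0],[0,0,0]], gripper=[0.45,0.45,0.45,0.45,0.45])

```text
time_s: 6.25
tool_pos: [485.0, -293.4, 54.0]
tool_rot: [-3.06, 0.706, 0.003]
force: [-0.8, 0.6, 0.5]
opening: 41.9
grasp_force: 0.0
```

step_arm(offset=[[0,0,0],[0,0,0],[0,0,0],[0,0,0],[0,0,0]], rot=[[0,0,0],[0,0,0],[0,0,0],[0,0,0],[0,0,0]], gripper=[0.45,0.1,0.1,0.1,0.1])

```text
time_s: 6.75
tool_pos: [485.9, -297.1, 57.9]
tool_rot: [3.056, -0.704, 0.003]
force: [-8.7, -12.7, 0.8]
opening: 14.5
grasp_force: 8.0
```

step_arm(offset=[[0,0,0],[0,0,0],[0,0,0],[0,0,0],[0,0,0]], rot=[[0,0,-0.037],[0,0,-0.037],[0,0,0],[0,0,0],[0,0,0]], gripper=[0.1,0.1,0.1,0.1,0.1])

```text
time_s: 7.25
tool_pos: [485.6, -297.5, 57.8]
tool_rot: [3.069, -0.649, 0.003]
force: [-5.4, -6.9, 1.4]
opening: 14.0
grasp_force: 10.0
```

step_arm(offset=[[0,0,0],[0,0,0],[0,0,0],[0,0,0],[0,0,0]], rot=[[0,0,0],[0,0,0],[0,0,0],[0,0,0],[0,0,0]], gripper=[0.45,0.45,0.45,0.45,0.45])

```text
time_s: 7.75
tool_pos: [485.9, -294.4, 56.3]
tool_rot: [-3.073, 0.65, -0.0]
force: [0.4, 0.1, 0.2]
opening: 41.8
grasp_force: 0.0
```

step_arm(offset=[[0,0,-0.2],[0,0,-0.4],[0,0,-0.5],[0,0,-0.5],[0,0,-0.5]], rot=[[0,0,0],[0,0,0],[0,0,0],[0,0,0],[0,0,0]], gripper=[0.45,0.45,0.45,0.45,0.45])

```text
time_s: 8.25
tool_pos: [485.7, -294.2, 215.1]
tool_rot: [-3.073, 0.65, 0.0]
force: [0.1, -0.6, -0.6]
opening: 42.0
grasp_force: 0.0
```

step_arm(offset=[[0,0,0],[0,0,0],[0,0,0],[0,0,0],[0,0,0]], rot=[[0,0,0],[0,0,0],[0,0,0],[0,0,0],[0,0,0]], gripper=[0.45,0.45,0.45,0.45,0.45])

```text
time_s: 8.75
tool_pos: [485.3, -294.1, 212.3]
tool_rot: [-3.072, 0.65, 0.004]
force: [-0.6, -0.4, -0.5]
opening: 41.6
grasp_force: 0.0
```

```bash
python3 - <<'E'
from h import *
from rig import manip
c=manip.camera('wrist');s=manip.read_state();print(s['tool_pos'],s['tool_rot'],s['joint_positions'])
pickle.dump(c,open('w3.pkl','wb'))
an=lambda v:np.arctan2(v[1],v[0])
# mask bright grey nose/line inside black disc; angle by disc centroid and nose
u,v=proj(c,np.array([485,-295.4,60])).astype(int);g=cv2.cvtColor(c['img'],cv2.COLOR_RGB2GRAY)[v-50:v+50,u-60:u+60]
m=((g<60)*255).astype('uint8');m=cv2.morphologyEx(m,cv2.MORPH_CLOSE,np.ones((9,9)))
ins=np.zeros_like(g)
n,l,st,ce=cv2.connectedComponentsWithStats(((g>70)&(cv2.erode(m,np.ones((3,3)))>0)).astype('uint8'))
for i in range(1,n):
    if st[i,4]>5:
        ys,xs=np.where(l==i);vx=cv2.fitLine(np.column_stack([xs,ys]).astype(np.float32),2,0,.01,.01).ravel()
        a=np.array([vx[2]+u-60,vx[3]+v-50]);p=onz(c,a,82);q=onz(c,a+8*vx[:2],82);print(ce[i],st[i],p,an(q-p))
# plan to view rack
plan([440,-20,240],pose(0.55),11)
E
```

```text
[ 485.42607397 -294.25281279  212.60190015] [-3.07238246e+00  6.50423014e-01  2.96811176e-03] [-7.41400843e-01  2.95652583e-01  1.49952635e+00  1.34352348e-06
  1.34860887e+00  1.24663463e+00]
[62.         25.87878788] [59 24  7  5 33] [ 510.39952592 -307.66734025   82.        ] -1.9877869220891544
[62.42857143 47.41666667] [61 37  4 22 84] [ 492.64000176 -300.26075385   82.        ] -0.41785076875112415
rot/row [-0.     0.    -0.176] mm/row 25.4 deg/row 5.04
[-0.185, -0.282, -0.033]
[-0.16, -0.297, -0.033]
[-0.133, -0.31, -0.033]
[-0.105, -0.32, -0.033]
[-0.077, -0.328, -0.033]
[-0.048, -0.334, -0.033]
[-0.018, -0.336, -0.033]
[0.011, -0.337, -0.033]
[0.041, -0.334, -0.033]
[0.07, -0.33, -0.033]
[0.099, -0.322, -0.033]
```

step_arm(offset=[[-0.185,-0.282,-0.033],[-0.16,-0.297,-0.033],[-0.133,-0.31,-0.033],[-0.105,-0.32,-0.033],[-0.077,-0.328,-0.033]], rot=[[0,0,-0.176],[0,0,-0.176],[0,0,-0.176],[0,0,-0.176],[0,0,-0.176]], gripper=[0.45,0.45,0.45,0.45,0.45])

```text
time_s: 9.3
tool_pos: [464.7, -168.9, 225.8]
tool_rot: [-3.141, -0.041, 0.001]
force: [-0.1, 1.1, 0.1]
opening: 41.8
grasp_force: 0.0
```

step_arm(offset=[[-0.048,-0.334,-0.033],[-0.018,-0.336,-0.033],[0.011,-0.337,-0.033],[0.041,-0.334,-0.033],[0.07,-0.33,-0.033]], rot=[[0,0,-0.176],[0,0,-0.176],[0,0,-0.176],[0,0,-0.176],[0,0,-0.176]], gripper=[0.45,0.45,0.45,0.45,0.45])

```text
time_s: 9.8
tool_pos: [443.9, -44.2, 238.3]
tool_rot: [-3.056, -0.726, 0.001]
force: [0.9, 0.3, -0.8]
opening: 41.9
grasp_force: 0.0
```

step_arm(offset=[[0.099,-0.322,-0.033],[0.33,0,0],[0,0,0],[0,0,0],[0,0,0]], rot=[[0,0,-0.176],[0,0,0],[0,0,0],[0,0,0],[0,0,0]], gripper=[0.45,0.45,0.45,0.45,0.45])

```text
time_s: 10.3
tool_pos: [460.7, -7.8, 240.6]
tool_rot: [-3.023, -0.853, 0.002]
force: [-0.0, -0.4, -0.8]
opening: 42.0
grasp_force: 0.0
```

```bash
python3 - <<'E'
from h import *
from rig import manip
c=manip.camera('wrist');s=manip.read_state();print(s['tool_pos'],s['tool_rot'],s['joint_positions'])
pickle.dump(c,open('r1.pkl','wb'))
u,v=proj(c,np.array([506,25,40])).astype(int);print(u,v)
x0=max(u-130,0);y0=max(v-97,0);print(x0,y0)
cv2.imwrite('pics/r1.png',cv2.resize(c['img'][y0:y0+195,x0:x0+260,::-1],None,fx=3,fy=3,interpolation=cv2.INTER_CUBIC))
E
```

```text
[460.76547767  -7.93489461 240.69882642] [-3.02334379e+00 -8.52925277e-01  1.45838725e-03] [-2.59813939e-01  8.12339118e-02  1.69738884e+00 -2.71812936e-04
  1.36389152e+00  7.61103905e-01]
250 119
120 22
```

View pics/r1.png

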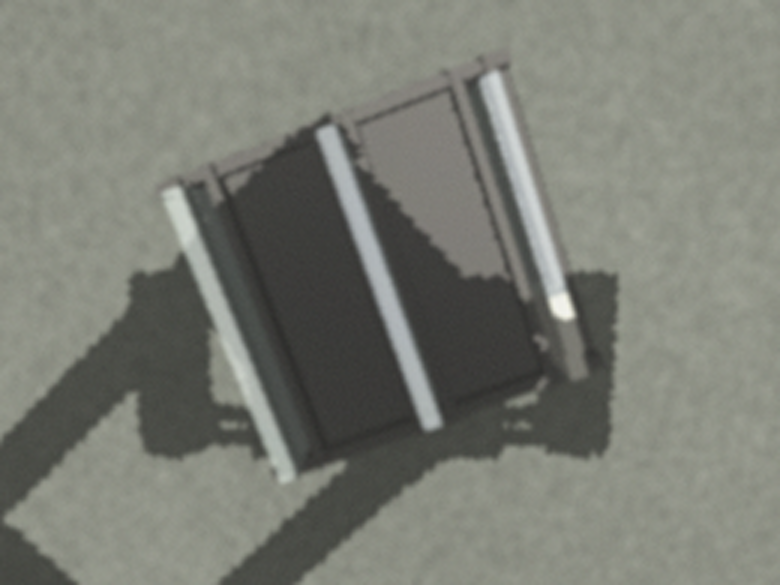

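Three plates: left (165,190)–(290,475), middle (330,130)–(432,425), right (490,75)–(580,375). It's ambiguous which one is notched: the left changes shade at (185,235) and the right at (563,300). I need an enlarged, contrast-stretched crop, plus a second viewpoint from the other side of the shadow.

step_arm(offset=[[-0.4,0,0],[-0.4,0,0],[-0.3,-0.3,0],[0,-0.3,0],[0,0,0]], rot=[[0,0,0],[0,0,0],[0,0,0],[0,0,0],[0,0,0]], gripper=[0.3,0.3,0.3,0.3,0.3])

```text
time_s: 10.85
tool_pos: [365.5, -11.5, 241.0]
tool_rot: [-3.023, -0.853, 0.0]
force: [-0.3, 0.3, 0.1]
opening: 27.9
grasp_force: 0.0
```

```bash
python3 - <<'E'
from h import *
from rig import manip
c0=pickle.load(open('r1.pkl','rb'))
c=manip.camera('wrist');s=manip.read_state();print(s['tool_pos'],s['tool_rot'])
pickle.dump(c,open('r2.pkl','wb'))
u,v=proj(c,np.array([506,25,40])).astype(int);print(u,v)
x0=max(u-70,0);y0=max(v-70,0);print(x0,y0)
def g(im): return cv2.resize(np.clip(255*(im[:,:,::-1]/255.)**0.7,0,255).astype('uint8'),(400,400),interpolation=cv2.INTER_CUBIC)
cv2.imwrite('pics/r2.png',np.hstack([g(c0['img'][40:180,170:310][:, :]) if 0 else g(c0['img'][40:190,165:315]),g(c['img'][y0:y0+140,x0:x0+140])]))
E
```

```text
[366.84674439 -12.35008908 241.25844638] [3.02252131e+00 8.53944376e-01 1.17541041e-03]
298 32
228 0
```

View pics/r2.png

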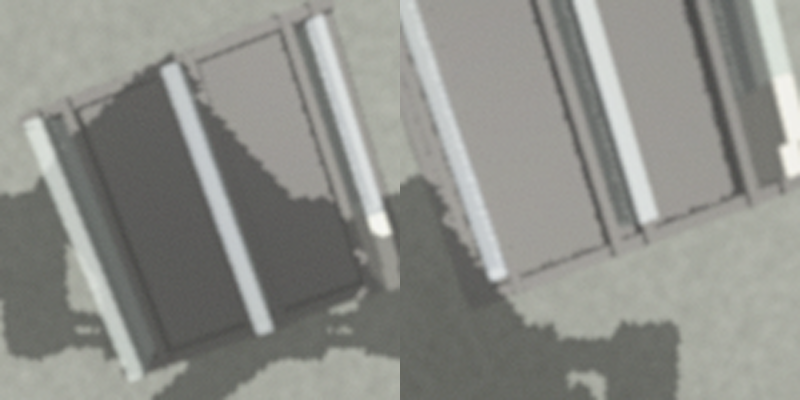

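In the right-hand view the rightmost plate carries the white frosted end with the notched corner, at (785,150). Left and middle are plain clear bars along their full length, so the plate is in the right slot with its frosted end towards the robot. Next: rough position, then hover closer.

```bash
python3 - <<'E'
from h import *
an=lambda v:np.arctan2(v[1],v[0])
c=pickle.load(open('r1.pkl','rb'));f=lambda u,v:((u+.5)/3-.5+120,(v+.5)/3-.5+22)
P={}
for n,a,b in [('L',(174,192),(289,475)),('M',(329,130),(431,425)),('R',(490,75),(563,310))]:
    p,q=onz(c,f(*a),66),onz(c,f(*b),66);P[n]=p;print(n,p,q,np.linalg.norm(p-q),an(p-q))
# two-view: right plate line direction planes
c2=pickle.load(open('r2.pkl','rb'));g=lambda u,v:((u+.5)*.35-.5+228,(v+.5)*.35-.5)
pl=[]
for cc,a,b in [(c,f(490,75),f(560,300)),(c2,g(366,5),g(382,75))]:
    o,d1=ray(cc,a);_,d2=ray(cc,b);n=np.cross(d1,d2);n/=np.linalg.norm(n);pl.append((n,n@o))
d=np.cross(pl[0][0],pl[1][0]);d/=np.linalg.norm(d);print('dir',d,an(d))
A=np.array([pl[0][0],pl[1][0],d]);print(np.linalg.solve(A,[pl[0][1],pl[1][1],d@np.array([500,20,60])]))
E
```

```text
L [498.54465803 100.16374253  66.        ] [437.9311906   24.09231264  66.        ] 97.26692592145429 0.8980116454618379
M [539.62610236  67.87527599  66.        ] [477.70266187  -7.82730141  66.        ] 97.80282566038123 0.8851857702270615
R [578.7410601   34.09805838  66.        ] [532.06848766 -24.20042832  66.        ] 74.67959942374567 0.8957021400279906
dir [-0.61281573 -0.7837934  -0.10062196] -2.2343772351871842
[540.94459227 -12.93939676  67.21702727]
```

```bash
python3 - <<'E'
from h import *
plan([547,-5,150],pose(0.893),8)
d=pickle.load(open('c0.pkl','rb'));t=d['top'];f=lambda u,v:((u+.5)/4-.5+50,(v+.5)/4-.5+60)
an=lambda v:np.arctan2(v[1],v[0])
pr=[onz(t,f(*q),30) for q in [(366,292),(240,398),(148,312),(267,203)]]
for i in range(4): print(pr[i],np.linalg.norm(pr[i]-pr[i-1]),an(pr[i]-pr[i-1]))
# head top edges direction (parallel slanted): side edges & lens rim
print('lens rim',[onz(t,f(*q),z) for q,z in [((225,300),300),((258,320),277),((291,290),300)]])
E
```

```text
rot/row [ 0.    -0.    -0.086] mm/row 25.3 deg/row 2.45
[0.262, 0.147, 0.152]
[0.256, 0.158, 0.152]
[0.249, 0.168, 0.152]
[0.241, 0.179, 0.152]
[0.233, 0.189, 0.152]
[0.225, 0.199, 0.152]
[0.216, 0.208, 0.152]
[0.207, 0.218, 0.152]
[781.78646006 343.26839853  30.        ] 131.74862512304873 -2.2975503502623575
[678.96688873 451.86290174  30.        ] 149.54808716687103 2.3288855410934195
[761.16342405 543.62271991  30.        ] 123.19145526621725 0.8403180660477769
[869.32647928 441.72877257  30.        ] 148.59886614466626 -0.7555622260966175
lens rim [array([674.88842216, 378.65967135, 300.        ]), array([667.02497779, 359.70166884, 277.        ]), array([683.24976704, 328.6747449 , 300.        ])]
```

step_arm(offset=[[0.262,0.147,0.152],[0.256,0.158,0.152],[0.249,0.168,0.152],[0.241,0.179,0.152],[0.233,0.189,0.152]], rot=[[0,0,-0.086],[0,0,-0.086],[0,0,-0.086],[0,0,-0.086],[0,0,-0.086]], gripper=[0.3,0.3,0.3,0.3,0.3])

```text
time_s: 11.4
tool_pos: [481.8, -8.5, 183.2]
tool_rot: [2.913, 1.176, -0.0]
force: [0.1, -0.1, -0.2]
opening: 27.6
grasp_force: 0.0
```

step_arm(offset=[[0.225,0.199,0.152],[0.216,0.208,0.152],[0.207,0.218,0.152],[0,0,0],[0,0,0]], rot=[[0,0,-0.086],[0,0,-0.086],[0,0,-0.086],[0,0,0],[0,0,0]], gripper=[0.3,0.3,0.3,0.3,0.3])

```text
time_s: 11.9
tool_pos: [547.4, -5.3, 148.9]
tool_rot: [-2.832, -1.357, 0.003]
force: [0.5, 0.1, 0.3]
opening: 28.3
grasp_force: 0.0
```

```bash
python3 - <<'E'
from h import *
from rig import manip
c=manip.camera('wrist');s=manip.read_state();print(s['tool_pos'],s['tool_rot'])
pickle.dump(c,open('r3.pkl','wb'))
for n,p in dict(far=[578.7,34.1,66],mid=[547.4,-4.8,66],near=[516,-43.8,66]).items(): print(n,proj(c,np.array(p))*1.5)
cv2.imwrite('pics/r3.png',cv2.resize(c['img'][:,:,::-1],None,fx=1.5,fy=1.5,interpolation=cv2.INTER_CUBIC))
E
```

```text
[547.14732332  -5.23650505 149.53169358] [-2.83261108e+00 -1.35751695e+00  1.67423816e-03]
far [380.89141057 209.85824088]
mid [380.85355331 308.75927544]
near [380.79098079 397.28331706]
```

View pics/r3.png

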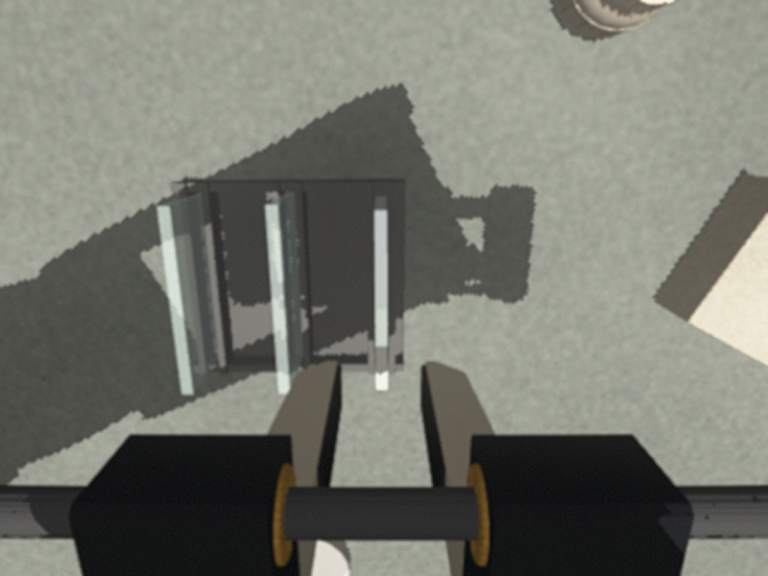

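Hover view: the notched plate lies straight along x=381 from (381,210) to its bright frosted notched end at (381,388), with the frosting starting at y≈347. The fingertips are at x=340 and 423, so they are centred on it.

```bash
python3 - <<'E'
from h import *
c=pickle.load(open('r3.pkl','rb'));f=lambda u,v:((u+.5)/1.5-.5,(v+.5)/1.5-.5)
im=cv2.cvtColor(c['img'],cv2.COLOR_RGB2GRAY).astype(float)
for r in (145,165,185,205,225,240,252): 
    g=im[r,240:268];print(r,(np.where(g>120)[0].min()+240,np.where(g>120)[0].max()+240) if (g>120).any() else None)
print('col',[int(v) for v in im[130:265:3,253]])
P=[onz(c,f(381,y),66) for y in (209,347,372)];print(P,[np.linalg.norm(p-P[0]) for p in P])
c1=pickle.load(open('r1.pkl','rb'));g=lambda u,v:((u+.5)/3-.5+120,(v+.5)/3-.5+22)
print('far tri',tri([(c,f(381,209)),(c1,g(489,73))]),'L far',tri([(c,f(165,206)),(c1,g(173,190))]))
E
```

```text
145 (np.int64(249), np.int64(257))
165 (np.int64(250), np.int64(257))
185 (np.int64(250), np.int64(258))
205 (np.int64(250), np.int64(258))
225 (np.int64(240), np.int64(267))
240 (np.int64(246), np.int64(262))
252 (np.int64(240), np.int64(267))
col [72, 88, 85, 117, 197, 195, 196, 196, 197, 196, 196, 197, 198, 197, 196, 196, 198, 196, 196, 196, 198, 197, 197, 195, 197, 199, 211, 211, 209, 210, 208, 209, 208, 206, 137, 135, 134, 135, 136, 132, 230, 243, 244, 229, 155]
[array([578.97813352,  34.55396764,  66.        ]), array([534.32308449, -20.97846487,  66.        ]), array([525.39924575, -32.07607501,  66.        ])] [np.float64(0.0), np.float64(71.25955700908058), np.float64(85.50005730550166)]
far tri (array([579.00438783,  34.63298525,  66.47074245]), [0.0, 0.0]) L far (array([498.83125345, 100.85468755,  65.16950744]), [0.0, 0.0])
```

step_arm(offset=[[0.08,0,0.4],[0,0,0.4],[0,0,0.35],[0,0,0.25],[0,0,0.175]], rot=[[0,0,0],[0,0,0],[0,0,0],[0,0,0],[0,0,0]], gripper=[0.3,0.3,0.3,0.3,0.3])

```text
time_s: 12.45
tool_pos: [550.3, -0.2, 31.2]
tool_rot: [-2.833, -1.358, 0.001]
force: [0.7, 0.9, 0.4]
opening: 27.6
grasp_force: 0.0
```

step_arm(offset=[[0,0,0],[0,0,0],[0,0,0],[0,0,0],[0,0,0]], rot=[[0,0,0],[0,0,0],[0,0,0],[0,0,0],[0,0,0]], gripper=[0.15,0.1,0.0,0.0,0.0], force=20)

```text
time_s: 12.95
tool_pos: [552.2, -0.3, 33.1]
tool_rot: [2.831, 1.359, 0.003]
force: [-1.0, -0.9, 6.7]
opening: 5.6
grasp_force: 20.0
```

step_arm(offset=[[0,0,-0.1],[0,0,-0.15],[0,0,-0.2],[0,0,-0.25],[0,0,-0.3]], rot=[[0,0,0],[0,0,0],[0,0,0],[0,0,0],[0,0,0]], gripper=[0,0,0,0,0])

```text
time_s: 13.45
tool_pos: [550.7, 0.1, 107.5]
tool_rot: [-2.832, -1.359, 0.001]
force: [0.4, -0.7, -2.1]
opening: 5.9
grasp_force: 20.0
```

step_arm(offset=[[0,0,-0.4],[0,0,-0.4],[0,0,-0.4],[0,0,-0.3],[0,0,0]], rot=[[0,0,0],[0,0,0],[0,0,0],[0,0,0],[0,0,0]], gripper=[0,0,0,0,0])

```text
time_s: 13.95
tool_pos: [553.2, -0.3, 223.5]
tool_rot: [2.828, 1.357, 0.01]
force: [-0.3, -0.2, -1.0]
opening: 5.6
grasp_force: 20.0
```

```bash
python3 - <<'E'
from h import *
from rig import manip
c=manip.camera('wrist');s=manip.read_state();print(s['tool_pos'],s['tool_rot'],s['joint_positions'])
pickle.dump(c,open('g1.pkl','wb'))
yaw=.82;th=np.radians(40)
rx=np.array([np.cos(yaw),np.sin(yaw),0]);ry=np.array([-rx[1],rx[0],0]);up=np.array([0,0,1.])
ty=rx*np.cos(th)+up*np.sin(th);tz=rx*np.sin(th)-up*np.cos(th);RF=np.column_stack([ry,ty,tz])
print(np.linalg.det(RF))
# label in tool: plate x = +40 from grip -> tool x -40; plate z 26 vs TCP plate z (31.2-6=25)
L=np.array([597,271,200.]);off=np.array([-40,3,-1.]);tcp=L-RF@off;print('final tcp',tcp)
pre=tcp-110*tz;print('pre',pre)
plan(pre,RF,15)
E
```

```text
[ 5.52063183e+02 -1.53242584e-01  2.21003192e+02] [2.83016501 1.35826705 0.00497388] [-2.02374797e-01  2.58179516e-01  1.52973067e+00  3.49284424e-05
  1.34972831e+00  4.73495840e-01]
0.9999999999999999
final tcp [566.62485486 297.07854917 197.30559273]
pre [518.38728755 245.38168635 281.57048147]
rot/row [-0.074  0.07  -0.191] mm/row 17.0 deg/row 6.19
[0.152, -0.16, -0.054]
[0.168, -0.142, -0.054]
[0.182, -0.124, -0.053]
[0.195, -0.104, -0.051]
[0.206, -0.083, -0.047]
[0.214, -0.061, -0.043]
[0.22, -0.039, -0.037]
[0.224, -0.017, -0.03]
[0.226, 0.006, -0.023]
[0.225, 0.028, -0.014]
[0.221, 0.05, -0.005]
[0.216, 0.07, 0.005]
[0.207, 0.09, 0.015]
[0.197, 0.109, 0.026]
[0.185, 0.126, 0.037]
```

step_arm(offset=[[0.152,-0.16,-0.054],[0.168,-0.142,-0.054],[0.182,-0.124,-0.053],[0.195,-0.104,-0.051],[0.206,-0.083,-0.047]], rot=[[-0.074,0.07,-0.191],[-0.074,0.07,-0.191],[-0.074,0.07,-0.191],[-0.074,0.07,-0.191],[-0.074,0.07,-0.191]], gripper=[0,0,0,0,0])

```text
time_s: 14.5
tool_pos: [538.6, 82.7, 237.6]
tool_rot: [2.34, 1.929, 0.358]
force: [0.3, -0.1, -0.0]
opening: 5.9
grasp_force: 20.0
```

step_arm(offset=[[0.214,-0.061,-0.043],[0.22,-0.039,-0.037],[0.224,-0.017,-0.03],[0.226,0.006,-0.023],[0.225,0.028,-0.014]], rot=[[-0.074,0.07,-0.191],[-0.074,0.07,-0.191],[-0.074,0.07,-0.191],[-0.074,0.07,-0.191],[-0.074,0.07,-0.191]], gripper=[0,0,0,0,0])

```text
time_s: 15.0
tool_pos: [527.2, 164.3, 258.0]
tool_rot: [1.713, 2.33, 0.674]
force: [-0.4, 0.7, -1.7]
opening: 5.9
grasp_force: 20.0
```

step_arm(offset=[[0.221,0.05,-0.005],[0.216,0.07,0.005],[0.207,0.09,0.015],[0.197,0.109,0.026],[0.185,0.126,0.037]], rot=[[-0.074,0.07,-0.191],[-0.074,0.07,-0.191],[-0.074,0.07,-0.191],[-0.074,0.07,-0.191],[-0.074,0.07,-0.191]], gripper=[0,0,0,0,0])

```text
time_s: 15.5
tool_pos: [515.8, 245.8, 278.4]
tool_rot: [1.0, 2.557, 0.931]
force: [0.3, 0.5, -1.1]
opening: 5.8
grasp_force: 20.0
```

step_arm(offset=[[0,0,0],[0,0,0],[0,0,0],[0,0,0],[0,0,0]], rot=[[0,0,0],[0,0,0],[0,0,0],[0,0,0],[0,0,0]], gripper=[0,0,0,0,0])

```text
time_s: 16.0
tool_pos: [517.4, 245.0, 280.4]
tool_rot: [1.004, 2.553, 0.93]
force: [-0.2, 0.2, -1.7]
opening: 5.8
grasp_force: 20.0
```

```bash
python3 - <<'E'
from h import *
from rig import manip
c=manip.camera('wrist');s=manip.read_state();print(s['tool_pos'],s['tool_rot'],s['joint_positions'])
print(R.from_rotvec(s['tool_rot']).as_matrix().round(3))
pickle.dump((c,s),open('v1.pkl','wb'))
print(proj(c,np.array([675,355,296]))*1.5)
cv2.imwrite('pics/v1.png',cv2.resize(c['img'][:,:,::-1],None,fx=1.5,fy=1.5,interpolation=cv2.INTER_CUBIC))
E
```

```text
[517.43440895 245.08614451 280.50745028] [1.00348066 2.55310382 0.93011505] [-0.11146921 -0.06732811  1.96301295  0.70772528  0.92399467 -1.27929716]
[[-0.734  0.524  0.433]
 [ 0.679  0.56   0.474]
 [ 0.005  0.642 -0.767]]
[644.47828608 361.73038036]
```

View pics/v1.png

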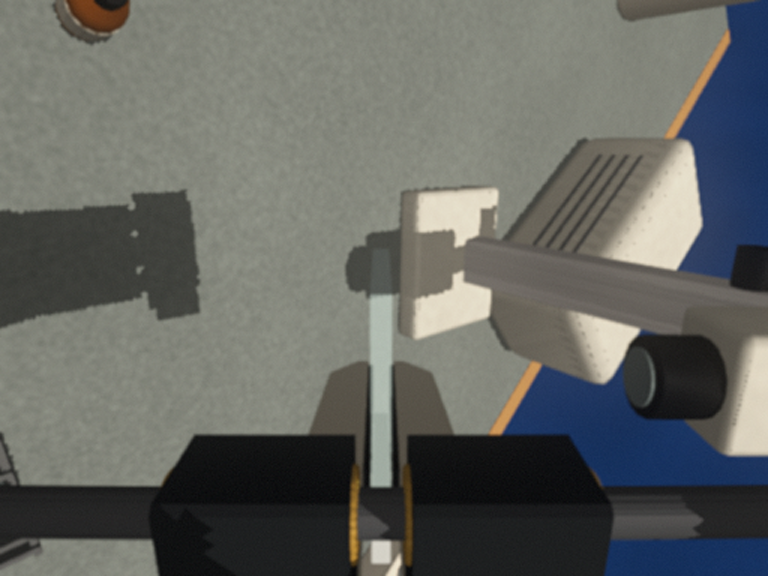

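Wrist view with the plate in hand: the lens face is a grey ellipse at about (645,376) on the left end of the black barrel (625–725, 335–418). The base's front edge runs (402,190)–(402,335). I'll take a second view from 75 mm aside to triangulate.

step_arm(offset=[[-0.35,0,0],[-0.35,0,0],[-0.3,0,0],[0,0,0],[0,0,0]], rot=[[0,0,0],[0,0,0],[0,0,0],[0,0,0],[0,0,0]], gripper=[0,0,0,0,0])

```text
time_s: 16.55
tool_pos: [572.3, 194.1, 279.7]
tool_rot: [1.005, 2.554, 0.93]
force: [0.5, -0.4, -0.4]
opening: 5.4
grasp_force: 20.0
```

step_arm(offset=[[0,0,0],[0,0,0],[0,0,0],[0,0,0],[0,0,0]], rot=[[0,0,0],[0,0,0],[0,0,0],[0,0,0],[0,0,0]], gripper=[0,0,0,0,0])

```text
time_s: 17.05
tool_pos: [572.2, 194.6, 280.2]
tool_rot: [1.002, 2.553, 0.931]
force: [-0.5, 0.2, -0.8]
opening: 6.0
grasp_force: 20.0
```

```bash
python3 - <<'E'
from h import *
from rig import manip
c2=manip.camera('wrist');s=manip.read_state();print(s['tool_pos'],s['tool_rot'])
pickle.dump((c2,s),open('v2.pkl','wb'))
c1,_=pickle.load(open('v1.pkl','rb'))
for c in (c1,c2):
    g=cv2.cvtColor(c['img'],cv2.COLOR_RGB2GRAY);h=cv2.cvtColor(c['img'],cv2.COLOR_RGB2HSV)
    # lens glass: dim grey pixels near predicted lens
    u,v=proj(c,np.array([675,352,292])).astype(int);print('pred',u,v)
    x0,y0=max(u-30,0),max(v-35,0);w=g[y0:v+36,x0:u+40]
    n,l,st,ce=cv2.connectedComponentsWithStats(((w>50)&(w<130)&(h[y0:v+36,x0:u+40,1]<90)).astype('uint8'))
    for i in range(1,n):
        if 60<st[i,4]<1500: print('grey',st[i,:4]+[x0,y0,0,0],st[i,4],ce[i]+[x0,y0])
    dk=(w<50).astype('uint8');n,l,st,ce=cv2.connectedComponentsWithStats(dk)
    for i in range(1,n):
        if st[i,4]>200: print('dark',st[i,:4]+[x0,y0,0,0],st[i,4],ce[i]+[x0,y0])
    m=((h[...,1]<60)&(g>165)).astype('uint8')
    for q in cv2.findContours(m,0,2)[0]:
        if cv2.contourArea(q)>400: print('white',cv2.contourArea(q),cv2.approxPolyDP(q,2.5,True)[:,0].tolist())
E
```

```text
[572.22304278 194.54307175 280.18366294] [1.00218788 2.55351817 0.93059003]
pred 423 242
grey [393 207  70  64] 1409 [430.89141235 227.68346345]
dark [393 222  70  56] 2011 [441.36399801 252.93336648]
white 1333.0 [[511, 226], [503, 226], [499, 233], [486, 302], [511, 302]]
white 965.0 [[382, 209], [385, 210], [385, 219], [390, 222], [390, 230], [393, 230], [391, 234], [395, 236], [393, 239], [400, 250], [398, 252], [402, 254], [425, 219]]
white 1321.5 [[260, 197], [247, 200], [248, 322], [258, 322]]
white 1293.0 [[326, 193], [309, 188], [308, 181], [303, 182], [300, 193], [276, 201], [276, 225], [324, 211]]
white 1282.0 [[332, 128], [328, 125], [280, 129], [278, 153], [301, 152], [303, 164], [318, 156], [319, 140], [331, 136]]
white 2791.0 [[458, 95], [452, 97], [405, 170], [451, 178], [467, 150]]
pred 436 158
dark [431 136  45  58] 1732 [459.62702079 165.02771363]
white 1375.0 [[247, 197], [248, 322], [259, 322], [260, 197]]
white 1613.0 [[391, 157], [386, 163], [402, 212], [408, 216], [429, 186], [426, 162]]
white 1521.5 [[329, 148], [312, 145], [310, 137], [304, 137], [301, 149], [278, 153], [277, 181], [326, 172]]
white 1434.5 [[278, 102], [304, 106], [305, 117], [308, 118], [320, 111], [322, 94], [334, 90], [334, 81], [280, 77]]
white 2248.5 [[464, 52], [459, 53], [416, 117], [470, 120], [473, 107], [468, 59]]
```

```bash
python3 - <<'E'
from h import *
from rig import manip
an=lambda v:np.arctan2(v[1],v[0])
c1,_=pickle.load(open('v1.pkl','rb'));c2,s=pickle.load(open('v2.pkl','rb'))
sc=manip.camera('scene')
for c,a,b in [(c1,(279.5,129),(276,225)),(c2,(279.5,77.5),(277,181))]:
    p,q=onz(c,a,30),onz(c,b,30);print('front',p,q,np.linalg.norm(p-q),an(p-q)-np.pi/2)
for a,b in [((279.5,129),(279.5,77.5)),((276,225),(277,181))]: print(tri([(c1,a),(c2,b)]))
u,v=proj(sc,s['tool_pos']).astype(int);print('sc',u,v)
f=lambda im,x,y,w,h,k:cv2.resize(np.clip(255*(im[y:y+h,x:x+w,::-1]/255.)**.6,0,255).astype('uint8'),(400,300),interpolation=cv2.INTER_CUBIC)
pickle.dump(sc,open('sc.pkl','wb'))
cv2.imwrite('pics/v2.png',np.vstack([np.hstack([f(c1['img'],400,210,100,75,4),f(c2['img'],410,130,100,75,4)]),np.hstack([f(c2['img'],200,150,120,90,0),f(sc['img'],u-40,v-30,80,60,5)])]))
E
```

```text
front [672.7133362  458.10854683  30.        ] [782.3095717  350.76953477  30.        ] 153.40468814794582 0.7958028441089899
front [672.33730725 456.25928056  30.        ] [783.51490877 351.00789582  30.        ] 153.09576437557843 0.8127731304191341
(array([676.04208577, 460.73014637,  24.85361314]), [0.6, 0.6])
(array([785.40055055, 351.88882361,  27.47969443]), [0.4, 0.4])
sc 276 236
```

View pics/v2.png

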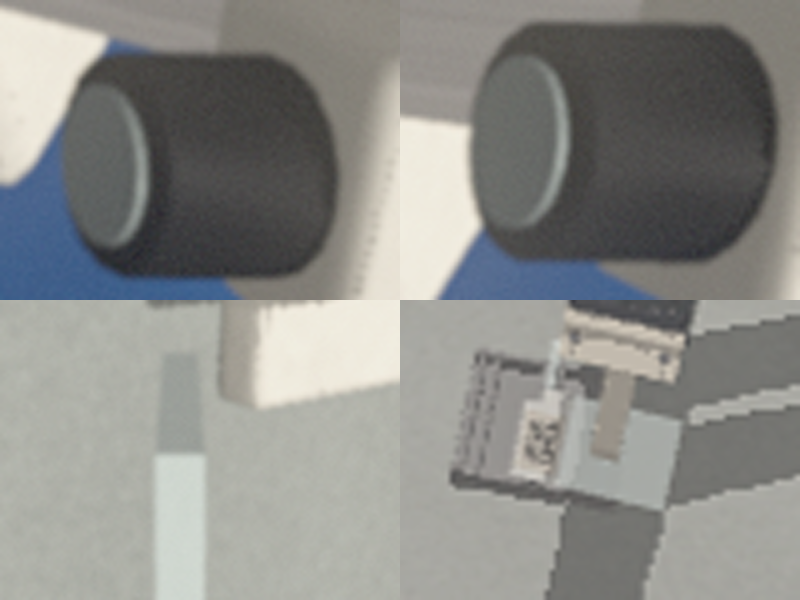

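The lens glass face is centred at (102,166) in the left crop and (116,141) in the right crop. The scene crop shows the plate firmly held, label on the reader side with the frosted end at left. Now fit the base edge for the reader's yaw.

```bash
python3 - <<'E'
from h import *
an=lambda v:np.arctan2(v[1],v[0])
c1,_=pickle.load(open('v1.pkl','rb'));c2,s=pickle.load(open('v2.pkl','rb'))
c0=pickle.load(open('c0.pkl','rb'))
a=(400+102.5/4-.5,210+166.5/4-.5);b=(410+116.5/4-.5,130+141.5/4-.5)
L,e=tri([(c1,a),(c2,b)]);print('lens',L,e,onz(c1,a,296),onz(c2,b,296))
print('glass h mm',[h/4*np.linalg.norm(L-c['cam_to_world'][:3,3])/c['fx'] for c,h in((c1,165),(c2,178))],'barrel',[h/4*np.linalg.norm(L-c['cam_to_world'][:3,3])/c['fx'] for c,h in((c1,222),(c2,240))])
for nm,c,r0,r1 in [('v1',c1,131,222),('v2',c2,80,176)]:
    g=cv2.GaussianBlur(cv2.cvtColor(c['img'],cv2.COLOR_RGB2GRAY),(3,3),0).astype(float)
    d=np.gradient(g,axis=1)
    for lab,x0,x1,z in [('bot',262,273,0),('top',273,286,30)]:
        pts=[]
        for r in range(r0,r1):
            w=d[r,x0:x1];k=w.argmax()
            if w[k]>4 and 0<k<len(w)-1:
                o=.5*(w[k-1]-w[k+1])/(w[k-1]-2*w[k]+w[k+1]);pts.append((x0+k+o,r))
        pts=np.array(pts,np.float32)
        if len(pts)<15: print(nm,lab,len(pts));continue
        vx,vy,px,py=cv2.fitLine(pts,cv2.DIST_HUBER,0,.01,.01).ravel()
        res=abs((pts-[px,py])@[-vy,vx]);
        q=[onz(c,(px+t*vx,py+t*vy),z) for t in(-40,40)]
        dd=q[0]-q[1] if q[0][1]>q[1][1] else q[1]-q[0]
        print(nm,lab,len(pts),np.median(res).round(2),'yaw',an(dd)-np.pi/2,'mid',np.mean(q,0))
E
```

```text
lens [669.68866178 342.50335226 298.57455947] [0.0, 0.0] [676.29389789 345.25753041 296.        ] [675.11714605 346.4963513  296.        ]
glass h mm [np.float64(39.20132390219764), np.float64(39.51897039241922)] barrel [np.float64(52.74359943204774), np.float64(53.28400502348659)]
v1 bot 79 0.53 yaw 0.8013479018752041 mid [728.38275431 410.93906964   0.        ]
v1 top 49 0.26 yaw 0.8074411818717402 mid [734.53046047 395.01320903  30.        ]
v2 bot 84 0.57 yaw 0.8283429783831449 mid [744.37501019 396.40984762   0.        ]
v2 top 52 0.22 yaw 0.8022201891987759 mid [718.18361457 411.2734218   30.        ]
```

step_arm(offset=[[0,-0.25,0],[0,-0.25,0],[0,-0.25,0],[0,-0.25,0],[0,-0.25,0]], rot=[[-0.12,0,0],[-0.12,0,0],[-0.12,0,0],[-0.12,0,0],[-0.12,0,0]], gripper=[0,0,0,0,0])

```text
time_s: 17.65
tool_pos: [528.8, 146.9, 212.2]
tool_rot: [0.91, 2.316, 1.265]
force: [0.3, -0.1, -1.8]
opening: 5.9
grasp_force: 20.0
```

step_arm(offset=[[0,0,0],[0,0,0],[0,0,0],[0,0,0],[0,0,0]], rot=[[0,0,0],[0,0,0],[0,0,0],[0,0,0],[0,0,0]], gripper=[0,0,0,0,0])

```text
time_s: 18.15
tool_pos: [529.1, 148.2, 212.9]
tool_rot: [0.909, 2.32, 1.265]
force: [-0.1, 0.1, 0.4]
opening: 6.3
grasp_force: 20.0
```

```bash
python3 - <<'E'
from h import *
from rig import manip
c3=manip.camera('wrist');s=manip.read_state();print(s['tool_pos'],s['tool_rot'],c3['cam_to_world'][:3,3])
pickle.dump((c3,s),open('v3.pkl','wb'))
c1,_=pickle.load(open('v1.pkl','rb'));c2,_=pickle.load(open('v2.pkl','rb'))
print('pred',proj(c3,np.array([675.7,345.9,296])),proj(c3,np.array([669.7,342.5,298.6])))
# glass: slightly greenish grey, fit ellipse; calibrate thresholds on v1,v2
for c,p in ((c1,(425,251)),(c2,(438.5,165)),(c3,proj(c3,np.array([673,344,297])))):
    u,v=np.round(p).astype(int);im=c['img'].astype(int);print(im[v,u],im[v,u-6],im[min(v+10,383),u])
    m=(abs(im-im[v,u]).max(2)<14).astype('uint8')
    m=cv2.morphologyEx(m,cv2.MORPH_OPEN,np.ones((3,3)));n,l,st,ce=cv2.connectedComponentsWithStats(m,connectivity=4);i=l[v,u]
    print(i,st[i],ce[i]);
    if i and st[i,4]<4000: print(cv2.fitEllipse(max(cv2.findContours((l==i).astype('uint8'),0,1)[0],key=len)))
E
```

```text
[528.95673873 148.1598417  212.70971318] [0.90919919 2.32039383 1.26500076] [373.06861371 102.10842867 304.22144909]
pred [463.66499792 153.92801084] [466.86469056 152.97701552]
[49 52 50] [51 53 53] [46 50 50]
16 [416 231  18  40 571] [424.29947461 250.24518389]
((424.2711486816406, 250.3185577392578), (16.749961853027344, 40.53974151611328), 177.192138671875)
[59 60 57] [61 62 58] [60 61 58]
2 [428 144  21  43 729] [437.89163237 164.70781893]
((437.904296875, 164.53204345703125), (19.921655654907227, 44.044639587402344), 3.063014507293701)
[57 61 62] [56 62 62] [56 61 64]
1 [451 136  30  36 853] [465.45955451 153.30128957]
((465.4323425292969, 153.30641174316406), (28.863075256347656, 35.79109573364258), 8.884573936462402)
```

```bash
python3 - <<'E'
from h import *
from rig import manip
c=[pickle.load(open(f'v{i}.pkl','rb'))[0] for i in(1,2,3)]
p=[(424.3,250.3),(437.9,164.6),(465.43,153.3)]
L,e=tri(list(zip(c,p)));print(L,e)
for a,b in((0,2),(1,2)): print(tri([(c[a],p[a]),(c[b],p[b])]))
yaw=.806;th=np.radians(40)
rx=np.array([np.cos(yaw),np.sin(yaw),0]);ry=np.array([-rx[1],rx[0],0]);up=np.array([0,0,1.])
L[2]=296;RP=L-150*(rx*np.cos(th)+up*np.sin(th));print('read pt',RP)
ty=rx*np.cos(th)+up*np.sin(th);tz=rx*np.sin(th)-up*np.cos(th);RF=np.column_stack([ry,ty,tz])
# label offset in tool from grasp
s=manip.read_state()
# plate corners in wrist image: top-edge line end in v2/v3 for in-hand check
np.savez('fin.npz',RF=RF,RP=RP)
Rt=R.from_rotvec(s['tool_rot']).as_matrix()
# expected pixel of plate far top edge end (tool x +45, y 0, z -35 ; TCP plate z~25 -> top at -35)
for t in ([44.6,3,-35],[44.6,-3,-35],[44.6,3,25],[44.6,-3,25]): print(t,proj(c[2],Rt@t+s['tool_pos']))
g=cv2.cvtColor(c[2]['img'],cv2.COLOR_RGB2GRAY).astype(int);print([ (r,g[r,235:275:3].tolist()) for r in range(160,235,6)])
E
```

```text
[671.00978052 343.41924231 297.33599958] [0.2, 0.2, 0.3]
(array([671.11648424, 343.3782441 , 297.29752161]), [0.3, 0.3])
(array([671.02841509, 343.35800877, 297.42959047]), [0.2, 0.2])
read pt [591.44954707 260.51139436 199.58185855]
[44.6, 3, -35] [258.64874519 194.05856976]
[44.6, -3, -35] [243.53832465 194.07987896]
[44.6, 3, 25] [257.00356525 163.70939889]
[44.6, -3, 25] [246.34055443 163.72327009]
[(160, [140, 140, 141, 145, 142, 138, 105, 126, 131, 135, 169, 223, 226, 227]), (166, [144, 142, 139, 140, 136, 122, 105, 119, 126, 137, 190, 224, 225, 224]), (172, [138, 138, 139, 139, 136, 115, 106, 116, 123, 138, 193, 226, 226, 225]), (178, [140, 140, 139, 141, 134, 120, 107, 113, 116, 137, 180, 214, 189, 159]), (184, [138, 138, 141, 141, 129, 118, 118, 117, 122, 142, 141, 141, 144, 143]), (190, [137, 138, 142, 141, 124, 122, 119, 120, 120, 140, 144, 141, 144, 145]), (196, [139, 140, 139, 138, 152, 155, 154, 155, 153, 142, 143, 144, 144, 145]), (202, [138, 138, 136, 140, 176, 181, 180, 183, 184, 145, 143, 144, 142, 145]), (208, [140, 138, 140, 135, 172, 181, 184, 180, 182, 145, 142, 144, 144, 145]), (214, [135, 137, 141, 137, 175, 183, 181, 181, 183, 145, 144, 140, 148, 145]), (220, [140, 139, 140, 139, 174, 181, 181, 184, 183, 147, 140, 144, 146, 144]), (226, [138, 139, 140, 138, 175, 182, 183, 183, 181, 143, 141, 142, 143, 148]), (232, [139, 138, 137, 138, 173, 181, 180, 183, 183, 145, 144, 145, 141, 143])]
```

```bash
python3 - <<'E'
from h import *
d=np.load('fin.npz');RF,RP=d['RF'],d['RP']
RP=RP+[0.3,0.2,0.4];tcp=RP-RF@np.array([-40.5,3.2,-.8]);pre=tcp-60*RF[:,2];print(tcp,pre);np.savez('fin.npz',RF=RF,RP=RP,tcp=tcp)
plan(pre,RF,7)
E
```

```text
[561.18661245 287.35551999 197.31210264] [534.48302743 259.52834213 243.27476923]
rot/row [ 0.085 -0.005  0.003] mm/row 16.5 deg/row 2.45
[0.136, 0.137, 0.106]
[0.137, 0.141, 0.099]
[0.137, 0.145, 0.093]
[0.138, 0.149, 0.086]
[0.138, 0.152, 0.08]
[0.138, 0.155, 0.073]
[0.139, 0.158, 0.066]
```

step_arm(offset=[[0.136,0.137,0.106],[0.137,0.141,0.099],[0.137,0.145,0.093],[0.138,0.149,0.086],[0.138,0.152,0.08]], rot=[[0.085,-0.005,0.003],[0.085,-0.005,0.003],[0.085,-0.005,0.003],[0.085,-0.005,0.003],[0.085,-0.005,0.003]], gripper=[0,0,0,0,0])

```text
time_s: 18.7
tool_pos: [532.6, 228.3, 234.8]
tool_rot: [0.992, 2.478, 1.025]
force: [0.1, 0.5, -1.4]
opening: 5.9
grasp_force: 20.0
```

step_arm(offset=[[0.138,0.155,0.073],[0.139,0.158,0.066],[0,0,0],[0,0,0],[0,0,0]], rot=[[0.085,-0.005,0.003],[0.085,-0.005,0.003],[0,0,0],[0,0,0],[0,0,0]], gripper=[0,0,0,0,0])

```text
time_s: 19.2
tool_pos: [533.8, 258.8, 241.9]
tool_rot: [1.024, 2.536, 0.926]
force: [0.4, -0.1, -1.2]
opening: 5.7
grasp_force: 20.0
```

```bash
python3 - <<'E'
from h import *
from rig import manip
d=np.load('fin.npz');RF=d['RF'];ps=[];rs=[]
for _ in range(6):
    manip.camera('scene');s=manip.read_state();ps.append(s['tool_pos']);rs.append(s['tool_rot'])
print(np.round(ps,1).tolist(),s['joint_positions'])
plan(d['tcp'],RF,5,np.mean(ps,0),R.from_rotvec(np.mean(rs,0)).as_matrix())
E
```

```text
[[534.0, 258.4, 241.8], [534.1, 258.2, 241.8], [534.3, 258.1, 241.9], [534.4, 258.1, 242.0], [534.5, 258.2, 242.2], [534.6, 258.3, 242.3]] [-0.06194395  0.00626148  1.99640887  0.75543474  0.79784589 -1.31281151]
rot/row [ 0.    -0.    -0.002] mm/row 12.0 deg/row 0.05
[0.002, 0.004, 0.159]
[0.002, 0.004, 0.159]
[0.002, 0.004, 0.159]
[0.002, 0.004, 0.159]
[0.002, 0.004, 0.159]
```

step_arm(offset=[[0.002,0.004,0.16],[0.002,0.004,0.16],[0.002,0.004,0.16],[0.002,0.004,0.16],[0.002,0.004,0.16]], rot=[[0,0,-0.002],[0,0,-0.002],[0,0,-0.002],[0,0,-0.002],[0,0,-0.002]], gripper=[0,0,0,0,0])

```text
time_s: 20.0
tool_pos: [561.7, 288.9, 196.3]
tool_rot: [1.016, 2.538, 0.924]
force: [0.6, 0.0, -1.2]
opening: 5.8
grasp_force: 20.0
```

step_arm(offset=[[0,0,0],[0,0,0],[0,0,0],[0,0,0],[0,0,0]], rot=[[0,0,0],[0,0,0],[0,0,0],[0,0,0],[0,0,0]], gripper=[0,0,0,0,0])

```text
time_s: 20.5
tool_pos: [561.6, 288.0, 198.3]
tool_rot: [1.016, 2.536, 0.924]
force: [0.3, -0.7, -0.8]
opening: 5.7
grasp_force: 20.0
```

step_arm(offset=[[0,0,0],[0,0,0],[0,0,0],[0,0,0],[0,0,0]], rot=[[0,0,0],[0,0,0],[0,0,0],[0,0,0],[0,0,0]], gripper=[0,0,0,0,0])

```text
time_s: 21.0
tool_pos: [561.4, 288.2, 197.7]
tool_rot: [1.016, 2.537, 0.924]
force: [-0.2, -0.1, -1.0]
opening: 5.9
grasp_force: 20.0
```

```bash
python3 - <<'E'
from h import *
from rig import manip
d=np.load('fin.npz');RF=d['RF'];ps=[];rs=[]
for k in range(8):
    c=manip.camera('scene');s=manip.read_state();ps.append(s['tool_pos']);rs.append(s['tool_rot'])
t=manip.camera('top')
print(np.round(ps,1).tolist(),s['opening'])
m=np.mean(ps,0);Rm=R.from_rotvec(np.mean(rs,0)).as_matrix()
print('err',RF.T@(m-d['tcp']),np.degrees(R.from_matrix(RF.T@Rm).as_rotvec()))
# label check in scene + top: bright low-sat pixels near read point
for n,cc in(('scene',c),('top',t)):
    u,v=proj(cc,d['RP']);ui,vi=int(u),int(v);im=cc['img'][vi-12:vi+13,ui-12:ui+13].astype(int);g=im.mean(2)
    cor=[proj(cc,d['RP']+RF@np.array([a,0,b])) for a in(-13,13) for b in(-20,20)]
    print(n,(u,v),'corners',np.round(cor,1).tolist())
    print(g[::2,::2].astype(int).tolist())
E
```

```text
[[561.4, 288.2, 197.7], [561.4, 288.2, 197.7], [561.4, 288.2, 197.7], [561.4, 288.2, 197.6], [561.4, 288.2, 197.6], [561.4, 288.2, 197.7], [561.4, 288.2, 197.7], [561.5, 288.2, 197.7]] 6.1367400117186275
err [0.41752967 0.84047699 0.24149181] [-0.05984796  0.0187302  -0.15201855]
scene (np.float64(279.74573130363325), np.float64(267.36305874154425)) corners [[277.1, 260.7], [274.6, 271.8], [285.0, 262.8], [282.3, 274.0]]
[[124, 122, 122, 122, 120, 121, 122, 121, 121, 122, 58, 70, 129], [121, 123, 122, 121, 123, 123, 122, 129, 120, 124, 62, 65, 63], [122, 123, 122, 122, 122, 132, 129, 161, 159, 94, 107, 78, 68], [123, 120, 121, 122, 121, 159, 161, 160, 154, 110, 127, 126, 124], [123, 123, 121, 121, 129, 141, 143, 145, 141, 111, 125, 125, 100], [120, 119, 121, 121, 136, 110, 55, 116, 76, 125, 125, 126, 103], [121, 123, 124, 123, 152, 85, 118, 57, 99, 127, 125, 125, 97], [124, 122, 121, 121, 158, 105, 118, 113, 104, 126, 125, 122, 98], [120, 123, 121, 126, 144, 115, 112, 114, 110, 125, 125, 125, 93], [122, 121, 119, 130, 161, 155, 145, 95, 121, 125, 125, 126, 125], [119, 121, 122, 118, 
[... 406 characters left out ...]
, 132, 134, 132, 133, 135, 134, 133], [43, 41, 117, 133, 130, 130, 130, 131, 134, 134, 131, 132, 136], [50, 47, 39, 114, 130, 132, 133, 133, 131, 135, 132, 134, 135], [40, 39, 36, 48, 134, 132, 142, 145, 131, 131, 133, 131, 136], [33, 34, 35, 54, 135, 145, 94, 117, 144, 140, 135, 134, 134], [39, 33, 35, 33, 69, 110, 99, 109, 176, 169, 135, 135, 133], [34, 47, 81, 33, 63, 70, 75, 150, 180, 131, 133, 135, 130], [59, 130, 146, 64, 33, 69, 86, 57, 168, 133, 132, 136, 129], [129, 88, 134, 128, 30, 45, 30, 34, 60, 136, 133, 136, 131], [88, 85, 87, 47, 35, 41, 37, 33, 34, 63, 93, 97, 135], [100, 90, 46, 32, 36, 37, 32, 37, 34, 32, 49, 66, 112], [146, 43, 30, 38, 34, 30, 37, 59, 70, 34, 24, 48, 64]]
```

```bash
python3 -c "
from rig import manip
print(manip.sign_off())"
```

```text
the job is handed in; nothing more can be done
None
```

The job is handed in, verdict not shown: the knob points at the raised mark (within about 0.01 rad by the camera) and is released, and the gripper holds the notched plate still with its label facing the lens, measured within about 1 mm and 0.2° of the read pose worked out from the camera views.

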